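# Move the orange transponder carrier to the ready rail

## Robot

A 6-joint arm with a two-finger parallel gripper is mounted at the origin on the work surface. World frame = base frame: x ahead of the robot, y to its left, z up, the work surface at z = 0. Lengths are in m, angles in rad, forces in N, time in s.
With the tool pointing down it reaches from about 0.325 to 0.9 m from the base axis. Payload 6.1 kg.
Tool frame: the origin (TCP) lies on the centre line of the jaws, within the pads' length; the fingertips stand 19 mm ahead of it and the grasp point (between the pads) is the TCP (finger_overhang is the distance from the TCP to the fingertips, in m); x points along the fingers, z is the direction in which the jaws open and shut, and the axes are right-handed (so a half turn about x gives the same grasp; the last joint's range is limited). The gripper opens to 87 mm and grips with 3 to 60 N. Pads are 19 mm wide; open, the fingers measure 117 mm over their backs; the gripper's body (75 mm by 190 mm) begins 51 mm behind the grasp point.
Start: joints at [-1.44, 0.22, 1.526, -0, 1.395, -0.126], TCP at [0.159, -0.604, 0.242] pointing down, gripper open.
Joint ranges: [-2.98, 2.98], [-0.91, 2.08], [0.09, 2.57], [-1.24, 4.39], [0.2, 2.65], [-2.68, 2.68]. Speed limits (rad/s): [2.57, 2.57, 3.01, 3.14, 3.14, 3.14].

## Interface

Orientations are given as a unit quaternion [x, y, z, w].
In Python, from bench import get_state, snapshot, camera_params, hand_in, finger_overhang gives the robot as it stands.
- The arm moves only by the tool servo_tool, never from a script. Its argument "rows" is a list of rows, each a list of 7 numbers: the shift along the tool's x, y, z in m, then the turn, a rotation vector about the tool's x, y, z in degrees, then the opening, from -1 (shut) to 1 (fully open), so that 0 is half open. In form: [[dx, dy, dz, wx, wy, wz, fingers], ...]. A call has 1 to 10 rows; each row is the pose to reach, as a shift and turn from the pose measured when the call began, along the tool's axes at that moment; what a row does not reach only later rows make up. A row lasts 1/8 s, in which the tool goes at most 62.5 mm and 10.7 degrees, less where a joint would pass 70% of its speed; a pose out of reach is approached as far as the arm can. A call with a gripper value outside its range is refused whole. The fingers move at their own pace and stop on an object; "force" is the grip in N (left out, the last holds). Time passes only in rows, so rows that repeat a pose let the fingers close. It gives the time, the measured TCP pose, the force and the opening at its end, in the units of the state.
- get_state(): the state, without advancing time (a new reading comes with each control period).
- snapshot(name): name is "scene" or "top"; returns (picture, depth): 480x640x3 uint8, blue, green, red; 480x640 float32, m along the optical axis (not along the pixel's ray), 0 where there is no reading.
- camera_params(name): a dict with "fx", "fy", "cx", "cy" (pixels), "dist" ([k1, k2, p1, p2, k3] as OpenCV has them; the pictures are not rectified), "R" (3x3) and "t" (3): a world point X has camera coordinates R X + t. Camera axes: x right, y down, z forward; pixel columns grow to the right and rows downward; lengths in m; the calibration is good to about 2 mm. A picture is of the moment at which its call begins. camera_params takes no time and is no camera call.
- hand_in(): hands the job in, once; it reports no verdict.
The state is a dict: "time_s": time; "joint_positions": joint angles; "dq": joint speeds; "joint_efforts": joint torques, N m; "ee_pos": TCP position; "tcp_rot": TCP orientation; "ft_force": force on the tool from outside, world axes, zero at the start; "torque": the same for the moment, N m; "finger_gap": opening from 0.0 (shut) to 1.0 (fully open).
Only numpy, scipy, OpenCV 4.12 (cv2) and the standard library are available. Lean on these libraries where they do the work, as an engineer would, in place of code of your own. Each camera call takes 0.05 s, during which the arm holds its last target.

## Task

The orange transponder carrier is due out next: lift it off the red-ended rail, up over the rail's end stop, and hang it astride the bar of the green-ended rail, between its two end stops. Hold it until it sits on the bar, then let go so that it hangs upright and still, and leave the blue carrier hanging where it is.

Things in the scene. Friction and masses are not known exactly. Their poses are not given: they have to be found in the camera images.
- orange_carrier: Loose orange saddle with black packs on its flanks, on the red rail's bar; 44 mm along x (the bar), 66 across, about 140 g. Origin: on the bar's axis when hung; z up. Grip tab 30 (x) x 12 mm (y), z 12 to 56 mm. Beneath it a 45 degree roof (ridge z 14 mm) seats on the bar, self-centring; legs flare to z -43 mm, mouth 38 mm wide, open below and at both ends.
- blue_carrier: Blue carrier of the same shape, size and frame as the orange one, on the same bar, on either side of it, centres 75 to 125 mm apart. To be left alone.
- red_rail: Fixed stand with red posts and red round end stops; both carriers start here. Origin: centre of the underside, on the table. x along the bar, z up. Base 260 x 80 x 8 mm. Bar 12 mm thick, axis 100 mm above the origin; end-stop discs, 36 mm across, 8 mm thick, at x = -121 and +121 mm, their tops 118 mm above the table, thin posts under them.
- green_rail: Fixed stand of the same shape, size and frame, with green posts and end stops and an empty bar; it stands beside the red one, roughly end to end, to its left or right, its bar turned a little differently.
Things that resemble listed ones, but are neither listed nor needed, are in the scene too. What is meant by the orange_carrier is not turquoise or white, and is the larger of those in its own colour.

How it is judged:
By the outcome, as a careful person would: the job done as asked, in the order asked, and still so for the second after the job is handed in, with the robot touching nothing.
It also fails if it takes over 40 s, if anything falls off the work surface, if the arm or the gripper's body presses on something with over 40 N, if the wrist force passes 120 N, or if a joint passes its speed limit or range.

## Working session

There is one attempt and no reset: what is moved stays moved. The work goes in short steps, Python scripts to look and compute and a tool call to move; the robot and the scene stay as the last step left them, time stands still between calls to the robot, and variables do not carry over. Pictures are saved under pics/ and viewed, and the job is handed in when it is done.

Besides the shell and the picture viewer there is one more tool, called after "Call:" by a JSON object that holds its "method" and its "body". servo_tool: Moves the arm, as the interface text tells. Its arguments: {"type":"object","properties":{"rows":{"type":"array"},"force":{"type":"number"}},"required":["rows"]}

```bash
mkdir -p pics; cat > h.py <<'E'
import numpy as np,cv2,pickle
from bench import *
from scipy.spatial.transform import Rotation as Ro
def shot(n,tag):
    p,d=snapshot(n); cv2.imwrite(f'pics/{tag}.png',p); np.save(f'pics/{tag}.npy',d); return p,d
def w(n,d,pts):
    c=camera_params(n);K=np.array([[c['fx'],0,c['cx']],[0,c['fy'],c['cy']],[0,0,1]])
    out=[]
    R=np.array(c['R']);t=np.array(c['t'])
    for u,v in pts:
        z=d[int(v),int(u)]
        a=cv2.undistortPoints(np.array([[[u,v]]],float),K,np.array(c['dist']))[0,0]
        out.append(R.T@(np.array([a[0],a[1],1])*z-t))
    return np.array(out)
def cloud(n,d):
    c=camera_params(n);K=np.array([[c['fx'],0,c['cx']],[0,c['fy'],c['cy']],[0,0,1]])
    v,u=np.mgrid[:480,:640]
    a=cv2.undistortPoints(np.stack([u,v],-1).reshape(-1,1,2).astype(float),K,np.array(c['dist']))[:,0]
    z=d.reshape(-1,1)
    return ((np.c_[a,np.ones(len(a))]*z-np.array(c['t']))@np.array(c['R'])).reshape(480,640,3)
E
python3 - <<'E'
from h import *
for n in ['scene','top']:
    shot(n,n+'0'); c=camera_params(n); print(n,c['fx'],-np.array(c['R']).T@np.array(c['t']))
print(get_state(),finger_overhang)
E
```

```text
scene 523.5134413486471 [1.1463725  0.27716708 0.55869473]
top 466.4002996586559 [0.37790259 0.04143902 0.90730059]
{'time_s': 0.1, 'joint_positions': array([-1.44005856e+00,  2.21144043e-01,  1.52751998e+00, -2.67910414e-05,
        1.39473249e+00, -1.26103729e-01]), 'dq': array([ 0.00099238, -0.0022495 , -0.00475629, -0.00191462, -0.00101713,
        0.00031333]), 'joint_efforts': array([ 2.32389182e-03, -4.95941913e+01, -3.88520193e+01,  7.03792716e-02,
        5.14782756e-02, -6.14192072e-05]), 'ee_pos': array([ 0.15868056, -0.60395446,  0.24053632]), 'tcp_rot': array([ 0.43229048,  0.5603761 , -0.43140386,  0.55945892]), 'ft_force': array([ 0.8633638 , -0.04237682,  0.13941473]), 'torque': array([-0.02043168,  0.03793376,  0.02582932]), 'finger_gap': 0.9979764418050684} 0.019
```

View pics/scene0.png

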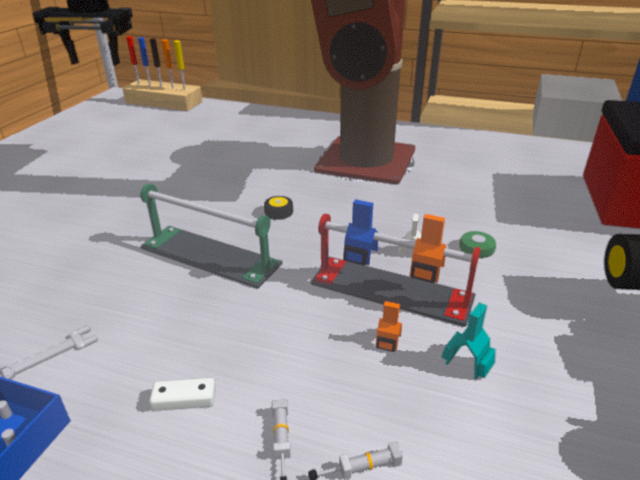

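View pics/top0.png

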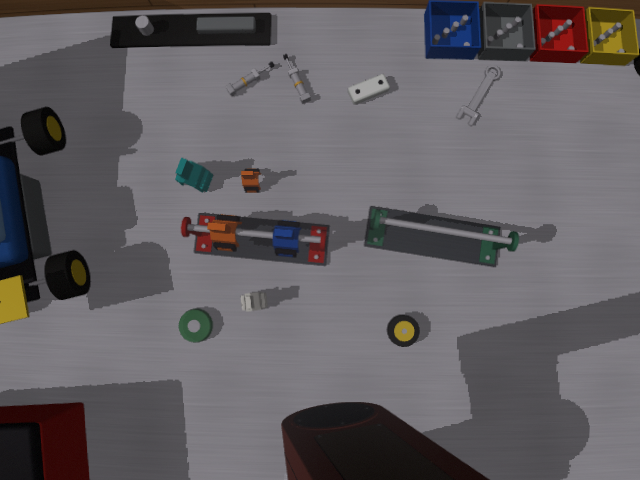

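```bash
python3 - <<'E'
from h import *
s=cv2.imread('pics/scene0.png');t=cv2.imread('pics/top0.png')
a=cv2.resize(s[170:390,300:520],(600,600),interpolation=cv2.INTER_CUBIC);cv2.imwrite('pics/c1.png',a)
b=cv2.resize(t[160:280,170:530],(800,267),interpolation=cv2.INTER_CUBIC)
b2=cv2.resize(t[195:275,175:335],(800,400),interpolation=cv2.INTER_CUBIC);b2=b2[:330]
cv2.imwrite('pics/c2.png',np.vstack([b,b2]))
for n,im in (('scene',s),('top',t)):
    d=np.load(f'pics/{n}0.npy');P=cloud(n,d);h=cv2.cvtColor(im,cv2.COLOR_BGR2HSV)
    H,S,V=h[...,0].astype(int),h[...,1],h[...,2]
    ok=(d>0)&(S>130)&(V>50)&(np.abs(P[...,1])<.5)&(P[...,0]>.2)&(P[...,0]<.75)
    for nm,m in dict(orange=(H>=6)&(H<16),red=(H<5)|(H>174),blue=(H>108)&(H<128),green=(H>60)&(H<90)).items():
        nl,L,st,ce=cv2.connectedComponentsWithStats((m&ok).astype(np.uint8))
        for i in range(1,nl):
            if st[i,4]>15:
                q=P[L==i]; 
                # top band
                zt=np.percentile(q[:,2],97); tb=q[q[:,2]>zt-.006]
                print(n,nm,ce[i].round(),st[i,4],'ztop %.3f'%zt,'topmean',np.median(tb,0).round(4),'ext',np.ptp(tb,0).round(3))
E
```

```text
scene orange [325.  27.] 636 ztop 0.391 topmean [ 0.2279 -0.0443  0.3909] ext [0.009 0.025 0.009]
scene orange [378.   3.] 17 ztop 0.397 topmean [0.2151 0.0617 0.394 ] ext [0.006 0.01  0.005]
scene orange [383.  37.] 490 ztop 0.383 topmean [0.2151 0.0613 0.3807] ext [0.009 0.038 0.013]
scene orange [355.  17.] 117 ztop 0.377 topmean [0.2199 0.0243 0.3738] ext [0.008 0.04  0.009]
scene orange [333.  72.] 57 ztop 0.287 topmean [ 0.2268 -0.0222  0.2856] ext [0.006 0.009 0.007]
scene orange [348.  83.] 16 ztop 0.261 topmean [0.223  0.0093 0.2594] ext [0.006 0.007 0.005]
scene orange [363.  84.] 50 ztop 0.264 topmean [0.2177 0.0497 0.2605] ext [0.01  0.02  0.006]
scene orange [430. 243.] 1257 ztop 0.156 topmean [0.4811 0.2206 0.1554] ext [0.017 0.029 0.007]
scene orange [423. 273.] 157 ztop 0.082 topmean [0.5079 0.2175 0.0794] ext [0.007 0.025 0.007]
scene orange [390. 322.] 680 ztop 0.072 topmean [0.5906 0.1883 0.0706] ext [0.013 0.022 0.007]
scene orange [385. 345.] 79 ztop 0.018 topmean [0.6102 0.1876 0.0148] ext [0.005 0.018 0.006]
scene red [386.   7.] 29 ztop 0.391 topmean [0.2131 0
[... 1267 characters left out ...]
ztop 0.073 topmean [0.5865 0.1878 0.0709] ext [0.008 0.021 0.007]
top orange [223. 231.] 613 ztop 0.157 topmean [0.4763 0.2204 0.1561] ext [0.014 0.031 0.008]
top orange [224. 249.] 33 ztop 0.087 topmean [0.4465 0.2224 0.0838] ext [0.003 0.022 0.007]
top red [205. 219.] 99 ztop 0.013 topmean [0.5095 0.2799 0.0106] ext [0.018 0.03  0.007]
top red [197. 237.] 387 ztop 0.119 topmean [0.4816 0.2861 0.1165] ext [0.025 0.009 0.007]
top red [317. 245.] 425 ztop 0.118 topmean [0.4608 0.0459 0.1167] ext [0.028 0.008 0.009]
top blue [285. 237.] 549 ztop 0.158 topmean [0.466  0.1105 0.1561] ext [0.013 0.03  0.008]
top blue [285. 255.] 22 ztop 0.083 topmean [0.4355 0.1135 0.0811] ext [0.002 0.025 0.006]
```

View pics/c1.png

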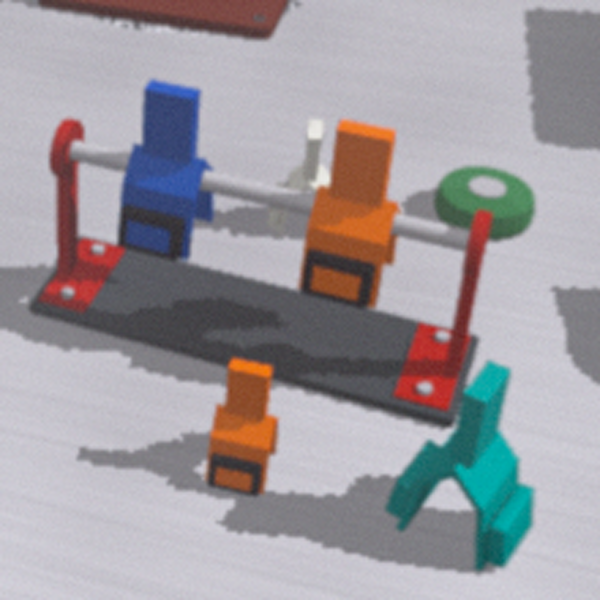

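View pics/c2.png

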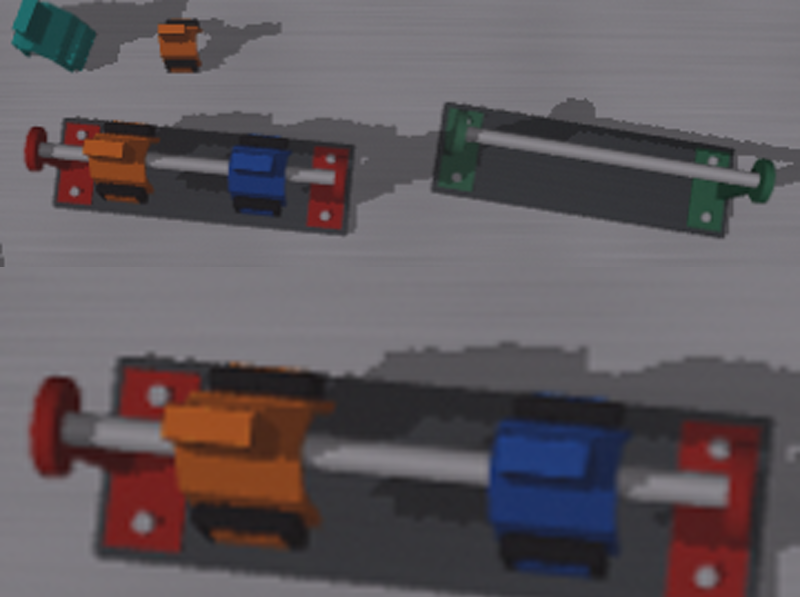

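```bash
cat > meas.py <<'E'
from h import *
from scipy.optimize import least_squares
C={n:(cloud(n,np.load(f'pics/{n}0.npy')),cv2.imread(f'pics/{n}0.png')) for n in('scene','top')}
def bar(a,b,names=('scene','top')):
    a=np.array(a);b=np.array(b);u=(b-a)/np.linalg.norm(b-a);nn=np.array([-u[1],u[0]])
    for n in names:
        P=C[n][0];rel=P[...,:2]-a; s=rel@u; e=rel@nn;L=np.linalg.norm(b-a)
        hs=cv2.cvtColor(C[n][1],cv2.COLOR_BGR2HSV)
        m=(s>.012)&(s<L-.012)&(abs(e)<.016)&(P[...,2]>.09)&(P[...,2]<.112)&(hs[...,1]<60)
        q=P[m];s=s[m];e=e[m]
        def f(x): return np.hypot(e-x[0]-x[1]*(s-L/2),q[:,2]-x[2]-x[3]*(s-L/2))-.006
        r=least_squares(f,[0,0,.1,0],loss='soft_l1',f_scale=.001)
        mid=a+u*L/2+nn*r.x[0]
        print(n,m.sum(),'mid',mid.round(4),'z',r.x[2].round(4),'slope',r.x[3].round(4),'yaw deg',np.degrees(np.arctan2(u[1],u[0])+np.arctan(r.x[1])).round(2),'rms',np.sqrt(np.mean(r.fun**2)).round(4))
bar((.4645,.046),(.4857,.2865))
for n in C:
    P,im=C[n];h=cv2.cvtColor(im,cv2.COLOR_BGR2HSV)
    g=(h[...,0]>50)&(h[...,0]<95)&(h[...,1]>60)&(P[...,2]>.09)&(P[...,2]<.13)&(P[...,1]<0)&(P[...,1]>-.4)
    nl,L,st,ce=cv2.connectedComponentsWithStats(g.astype(np.uint8))
    for i in range(1,nl):
        if st[i,4]>8:
            q=P[L==i];print(n,'green',ce[i].round(),st[i,4],np.median(q,0).round(4),q.min(0).round(3),q.max(0).round(3))
    for nm,c in (('or',(.479,.2205)),('bl',(.469,.111))):
        m=(np.hypot(P[...,0]-c[0],P[...,1]-c[1])<.03)&(P[...,2]>.153)&(P[...,2]<.160)
        q=P[m];print(n,nm,m.sum(),q.mean(0).round(4),((q.max(0)+q.min(0))/2).round(4),np.ptp(q,0).round(4))
E
python3 meas.py
```

```text
scene 620 mid [0.4724 0.1665] z 0.1004 slope -0.0011 yaw deg 85.14 rms 0.0011
top 467 mid [0.4715 0.1666] z 0.1005 slope 0.0005 yaw deg 85.07 rms 0.0011
scene green [147. 191.] 135 [ 0.4714 -0.2841  0.11  ] [ 0.448 -0.291  0.091] [ 0.483 -0.279  0.119]
scene green [262. 225.] 205 [ 0.5038 -0.0444  0.1061] [ 0.485 -0.052  0.09 ] [ 0.519 -0.04   0.119]
scene or 124 [0.479  0.2206 0.1557] [0.4781 0.2203 0.1553] [0.0168 0.0304 0.0045]
scene bl 106 [0.47   0.1113 0.1558] [0.4696 0.1109 0.1552] [0.0161 0.0293 0.0043]
top green [376. 220.] 103 [ 0.4954 -0.0458  0.1141] [ 0.481 -0.051  0.091] [ 0.515 -0.041  0.122]
top green [513. 241.] 146 [ 0.4609 -0.284   0.1114] [ 0.446 -0.291  0.091] [ 0.479 -0.279  0.12 ]
top or 135 [0.476  0.2206 0.1561] [0.4765 0.2208 0.1564] [0.0136 0.0303 0.0068]
top bl 135 [0.4662 0.1101 0.1561] [0.4661 0.1107 0.156 ] [0.0128 0.0296 0.0057]
```

```bash
cat > plan.py <<'E'
from h import *
import sys
# usage: plan.py x y z baryaw_deg  -> shift + rotvec in tool frame; tool x down, tool z across the bar
def plan(x,y,z,yaw):
    s=get_state();R0=Ro.from_quat(s['tcp_rot']);p=s['ee_pos']
    b=np.radians(yaw);res=[]
    for sg in(1,-1):
        zt=sg*np.array([np.sin(b),-np.cos(b),0]);xt=np.array([0,0,-1.]);yt=np.cross(zt,xt)
        R=Ro.from_matrix(np.c_[xt,yt,zt]);rv=(R0.inv()*R).as_rotvec(degrees=True)
        res.append(rv)
    d=R0.inv().apply(np.array([x,y,z])-p)
    print('shift',d.round(4),'rot',[r.round(2) for r in res]);print('t',s['time_s'],'pos',p.round(4),'gap',s['finger_gap'].round(3) if hasattr(s['finger_gap'],'round') else s['finger_gap'],'F',np.round(s['ft_force'],2),'q',np.round(s['joint_positions'],2));print('axes',R0.as_matrix().round(3).tolist())
plan(*map(float,sys.argv[1:5]))
E
python3 plan.py .4766 .2206 .24 85.1
```

```text
shift [ 0.0019  0.517  -0.7167] rot [array([-7.038e+01, -8.000e-02, -7.000e-02]), array([ 1.0962e+02, -8.0000e-02,  9.0000e-02])]
t 0.1 pos [ 0.1587 -0.604   0.2405] gap 0.9979764418050684 F [ 0.86 -0.04  0.14] q [-1.44  0.22  1.53 -0.    1.39 -0.13]
axes [[-0.0, 0.967, 0.254], [0.002, 0.254, -0.967], [-1.0, 0.0, -0.002]]
```

Call:
{"method": "servo_tool", "body": {"rows": [[0,0.03,-0.04,-4,0,0,1],[0,0.06,-0.085,-8,0,0,1],[0,0.095,-0.13,-13,0,0,1],[0,0.13,-0.18,-18,0,0,1],[0,0.16,-0.225,-22,0,0,1],[0,0.195,-0.27,-27,0,0,1],[0,0.23,-0.315,-31,0,0,1],[0,0.26,-0.36,-35,0,0,1],[0,0.29,-0.4,-39,0,0,1],[0,0.32,-0.44,-43,0,0,1]]}}

```text
time_s: 1.35
ee_pos: [0.3566, -0.0954, 0.2413]
tcp_rot: [0.196, 0.679, -0.195, 0.679]
ft_force: [1.7, -1.2, 1.1]
finger_gap: 1.0
```

```bash
python3 plan.py .4766 .2206 .24 85.1
```

```text
shift [ 0.0018  0.3314 -0.0667] rot [array([-2.726e+01, -1.000e-02, -9.000e-02]), array([ 1.5274e+02, -1.2000e-01,  1.0000e-02])]
t 1.35 pos [ 0.3566 -0.0954  0.2413] gap 1.0002645495009155 F [ 1.66 -1.21  1.14] q [-0.48 -0.44  2.14  0.    1.45  0.08]
axes [[0.0, 0.532, 0.847], [0.001, 0.847, -0.532], [-1.0, 0.001, -0.001]]
```

Call:
{"method": "servo_tool", "body": {"rows": [[0,0.045,-0.01,-4,0,0,1],[0,0.09,-0.02,-8,0,0,1],[0,0.14,-0.028,-12,0,0,1],[0,0.19,-0.038,-16,0,0,1],[0,0.24,-0.048,-20,0,0,1],[0,0.285,-0.057,-23.5,0,0,1],[0,0.315,-0.063,-26,0,0,1],[0.001,0.3314,-0.0667,-27.3,0,0,1],[0.001,0.3314,-0.0667,-27.3,0,0,1],[0.001,0.3314,-0.0667,-27.3,0,0,1]]}}

```text
time_s: 2.6
ee_pos: [0.4763, 0.2196, 0.2406]
tcp_rot: [0.031, 0.707, -0.03, 0.706]
ft_force: [0.8, 0.0, 0.7]
finger_gap: 1.0
```

```bash
python3 - <<'E'
from h import *
shot('scene','s1')
a=cv2.imread('pics/s1.png');cv2.imwrite('pics/s1c.png',cv2.resize(a[100:340,290:530],(600,600),interpolation=cv2.INTER_CUBIC))
E
python3 plan.py .4766 .2206 .1445 85.1
```

```text
shift [0.0962 0.001  0.0002] rot [array([-0.05, -0.01, -0.06]), array([ 1.7995e+02, -9.0000e-02,  1.0000e-02])]
t 2.65 pos [0.4763 0.2195 0.2407] gap 0.9997697126814908 F [0.03 0.08 0.49] q [ 0.28 -0.02  1.79  0.    1.37  0.37]
axes [[-0.0, 0.086, 0.996], [0.001, 0.996, -0.086], [-1.0, 0.001, -0.0]]
```

View pics/s1c.png

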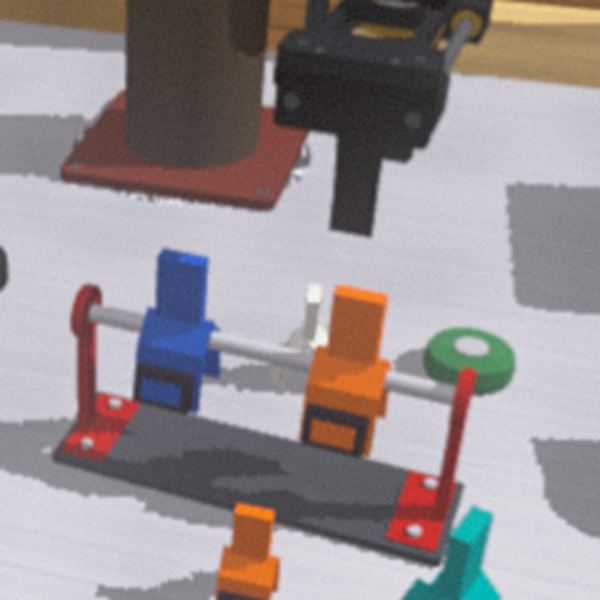

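The crop shows the big orange carrier on the red bar (crop 350,370; scene about 430,248), with the gripper above it. The other orange one stands on the table (crop 253,550; scene about 391,320) and is smaller, so I'm leaving it. Next I descend.

Call:
{"method": "servo_tool", "body": {"rows": [[0.03,0.001,0,0,0,0,1],[0.06,0.001,0,0,0,0,1],[0.08,0.001,0,0,0,0,1],[0.09,0.001,0,0,0,0,1],[0.096,0.001,0,0,0,0,1],[0.096,0.001,0,0,0,0,1]]}}

```text
time_s: 3.4
ee_pos: [0.4766, 0.2204, 0.1451]
tcp_rot: [0.031, 0.706, -0.03, 0.707]
ft_force: [-0.1, -0.3, 0.3]
finger_gap: 1.0
```

Call:
{"method": "servo_tool", "body": {"rows": [[0,0,0,0,0,0,-0.4],[0,0,0,0,0,0,-0.6],[0,0,0,0,0,0,-0.8],[0,0,0,0,0,0,-1],[0,0,0,0,0,0,-1],[0,0,0,0,0,0,-1]], "force": 20}}

```text
time_s: 4.15
ee_pos: [0.4766, 0.2204, 0.1451]
tcp_rot: [0.031, 0.706, -0.03, 0.707]
ft_force: [0.0, -0.2, -0.3]
finger_gap: 0.401
```

```bash
python3 plan.py .4766 .2206 .275 85.1
```

```text
shift [-0.1299  0.0003 -0.    ] rot [array([-0.08,  0.01, -0.07]), array([ 1.7992e+02, -1.1000e-01, -2.0000e-02])]
t 4.15 pos [0.4766 0.2204 0.1451] gap 0.40068301181516797 F [ 0.04 -0.19 -0.34] q [0.28 0.07 1.88 0.   1.19 0.37]
axes [[0.0, 0.087, 0.996], [0.001, 0.996, -0.087], [-1.0, 0.001, 0.0]]
```

Gap is 0.40 (35 mm) and still closing, so I keep closing.

Call:
{"method": "servo_tool", "body": {"rows": [[0,0,0,0,0,0,-1],[0,0,0,0,0,0,-1],[0,0,0,0,0,0,-1],[0,0,0,0,0,0,-1],[0,0,0,0,0,0,-1],[0,0,0,0,0,0,-1]], "force": 25}}

```text
time_s: 4.9
ee_pos: [0.4764, 0.2205, 0.1451]
tcp_rot: [0.031, 0.706, -0.03, 0.706]
ft_force: [-2.5, -0.5, 1.5]
finger_gap: 0.139
```

Gap 0.139 is 12 mm, so the tab is gripped. I lift straight up.

Call:
{"method": "servo_tool", "body": {"rows": [[-0.008,0,0,0,0,0,-1],[-0.02,0,0,0,0,0,-1],[-0.04,0,0,0,0,0,-1],[-0.06,0,0,0,0,0,-1],[-0.08,0,0,0,0,0,-1],[-0.1,0,0,0,0,0,-1],[-0.12,0,0,0,0,0,-1],[-0.135,0,0,0,0,0,-1],[-0.14,0,0,0,0,0,-1],[-0.14,0,0,0,0,0,-1]]}}

```text
time_s: 6.15
ee_pos: [0.4764, 0.2203, 0.2851]
tcp_rot: [0.031, 0.706, -0.03, 0.706]
ft_force: [-0.0, 0.5, -2.0]
finger_gap: 0.13
```

```bash
python3 - <<'E'
from h import *
shot('scene','s2'); shot('top','t2')
a=cv2.imread('pics/s2.png');b=cv2.imread('pics/t2.png');cv2.imwrite('pics/s2c.png',np.hstack([cv2.resize(a[80:320,290:490],(400,480)),cv2.resize(b[150:300,150:275],(400,480))]))
P=cloud('scene',np.load('pics/s2.npy'));
h=cv2.cvtColor(a,cv2.COLOR_BGR2HSV)
for nm,lo,hi in(('or',6,16),('bl',108,128)):
    m=(h[...,0]>=lo)&(h[...,0]<hi)&(h[...,1]>130)&(P[...,2]>.12)&(abs(P[...,1]-.17)<.09)&(P[...,0]>.4)&(P[...,0]<.55)
    q=P[m];print(nm,len(q),q.min(0).round(3),q.max(0).round(3))
T=cloud('top',np.load('pics/t2.npy'))
# green bar refit
import meas
meas.C={n:(cloud(n,np.load(f'pics/{n[0]}2.npy')),cv2.imread(f'pics/{n[0]}2.png')) for n in('scene','top')}
meas.bar((.4645,-.2840),(.4985,-.0455))
E
python3 plan.py .4815 -.165 .285 81.8
```

```text
or 1409 [0.428 0.182 0.2  ] [0.515 0.255 0.446]
bl 278 [0.462 0.097 0.12 ] [0.478 0.125 0.158]
scene 620 mid [0.4724 0.1665] z 0.1004 slope -0.0011 yaw deg 85.14 rms 0.0011
top 467 mid [0.4715 0.1666] z 0.1005 slope 0.0005 yaw deg 85.07 rms 0.0011
scene green [147. 191.] 135 [ 0.4714 -0.2841  0.11  ] [ 0.448 -0.291  0.091] [ 0.483 -0.279  0.119]
scene green [262. 225.] 205 [ 0.5038 -0.0444  0.1061] [ 0.485 -0.052  0.09 ] [ 0.519 -0.04   0.119]
scene or 124 [0.479  0.2206 0.1557] [0.4781 0.2203 0.1553] [0.0168 0.0304 0.0045]
scene bl 106 [0.47   0.1113 0.1558] [0.4696 0.1109 0.1552] [0.0161 0.0293 0.0043]
top green [376. 220.] 103 [ 0.4954 -0.0458  0.1141] [ 0.481 -0.051  0.091] [ 0.515 -0.041  0.122]
top green [513. 241.] 146 [ 0.4609 -0.284   0.1114] [ 0.446 -0.291  0.091] [ 0.479 -0.279  0.12 ]
top or 135 [0.476  0.2206 0.1561] [0.4765 0.2208 0.1564] [0.0136 0.0303 0.0068]
top bl 135 [0.4662 0.1101 0.1561] [0.4661 0.1107 0.156 ] [0.0128 0.0296 0.0057]
scene 737 mid [ 0.4818 -0.1648] z 0.1003 slope 0.0022 yaw deg 81.48 rms 0.0011
top 854 mid [ 0.4803 -0.1646] z 0.1008 slope -0.001 yaw deg 81.36 rms 0.0011
shift [-0.0011 -0.3832  0.0388] rot [array([ 3.23, -0.09, -0.03]), array([-1.7677e+02,  4.0000e-02, -1.4000e-01])]
t 6.25 pos [0.476  0.2202 0.2841] gap 0.13151483189226268 F [ 0.04 -0.09 -1.92] q [ 0.28 -0.05  1.73  0.    1.46  0.37]
axes [[-0.002, 0.087, 0.996], [0.001, 0.996, -0.087], [-1.0, 0.001, -0.002]]
```

View pics/s2c.png

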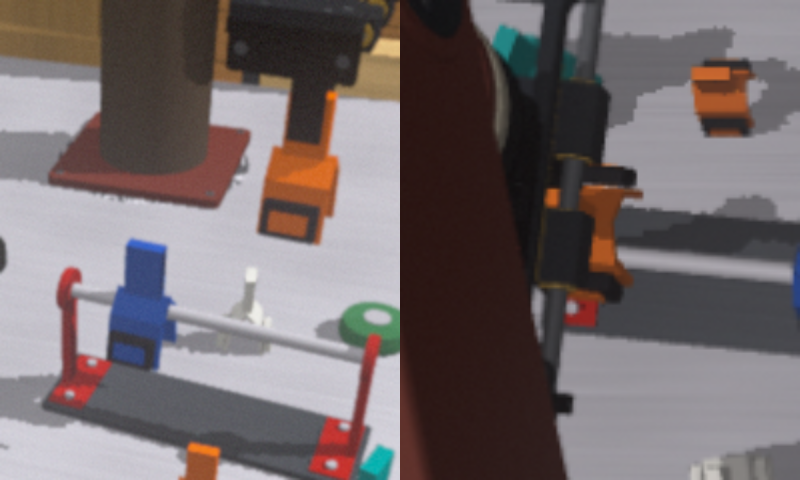

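```bash
python3 plan.py .481 -.165 .288 81.4
```

```text
shift [-0.0041 -0.3833  0.0383] rot [array([ 3.63, -0.09, -0.03]), array([-1.7637e+02,  4.0000e-02, -1.4000e-01])]
t 6.25 pos [0.476  0.2202 0.2841] gap 0.13151483189226268 F [ 0.04 -0.09 -1.92] q [ 0.28 -0.05  1.73  0.    1.46  0.37]
axes [[-0.002, 0.087, 0.996], [0.001, 0.996, -0.087], [-1.0, 0.001, -0.002]]
```

Call:
{"method": "servo_tool", "body": {"rows": [[-0.004,-0.02,0.002,0.2,0,0,-1],[-0.004,-0.06,0.006,0.6,0,0,-1],[-0.004,-0.105,0.0105,1,0,0,-1],[-0.004,-0.15,0.015,1.4,0,0,-1],[-0.004,-0.195,0.0195,1.8,0,0,-1],[-0.004,-0.24,0.024,2.2,0,0,-1],[-0.004,-0.285,0.0285,2.6,0,0,-1],[-0.004,-0.325,0.0325,3,0,0,-1],[-0.004,-0.36,0.036,3.4,0,0,-1],[-0.004,-0.383,0.038,3.6,0,0,-1]]}}

```text
time_s: 7.5
ee_pos: [0.4801, -0.1662, 0.2868]
tcp_rot: [0.054, 0.706, -0.053, 0.704]
ft_force: [0.3, -0.7, -1.6]
finger_gap: 0.138
```

Call:
{"method": "servo_tool", "body": {"rows": [[0,0,0,0,0,0,-1],[0,0,0,0,0,0,-1]]}}

```text
time_s: 7.75
ee_pos: [0.4798, -0.1656, 0.286]
tcp_rot: [0.054, 0.707, -0.053, 0.703]
ft_force: [0.3, -0.2, -1.7]
finger_gap: 0.135
```

```bash
python3 - <<'E'
from h import *
shot('scene','s3')
a=cv2.imread('pics/s3.png');cv2.imwrite('pics/s3c.png',cv2.resize(a[60:300,110:310],(500,600)))
E
python3 plan.py .481 -.165 .21 81.4
```

```text
shift [0.0762 0.0004 0.0014] rot [array([-0.03, -0.25, -0.09]), array([ 1.7997e+02, -1.4000e-01,  3.9000e-01])]
t 7.8 pos [ 0.4799 -0.1653  0.2862] gap 0.13878004033796 F [-0.45  1.32 -1.35] q [-0.49 -0.09  1.77  0.    1.47 -0.34]
axes [[-0.004, 0.15, 0.989], [0.002, 0.989, -0.15], [-1.0, 0.002, -0.004]]
```

View pics/s3c.png

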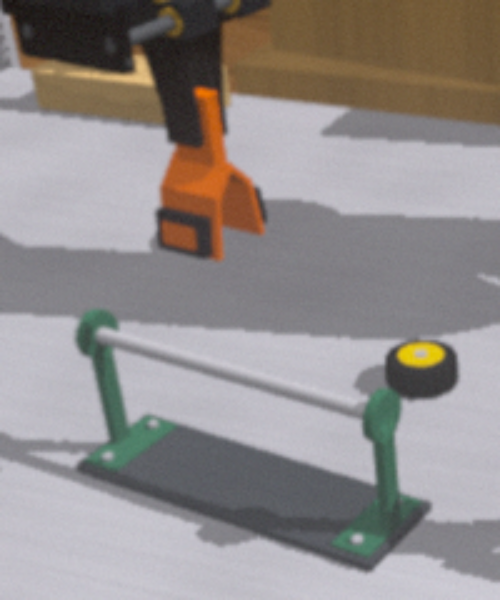

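The carrier hangs upright in the jaws (crop 195,200) above the bar, about midway between the stops (crop 97,332 and 380,412).

Call:
{"method": "servo_tool", "body": {"rows": [[0.01,0.0004,0.0014,0,-0.25,0,-1],[0.03,0.0004,0.0014,0,-0.25,0,-1],[0.05,0.0004,0.0014,0,-0.25,0,-1],[0.07,0.0004,0.0014,0,-0.25,0,-1],[0.09,0.0004,0.0014,0,-0.25,0,-1],[0.105,0.0004,0.0014,0,-0.25,0,-1],[0.115,0.0004,0.0014,0,-0.25,0,-1],[0.12,0.0004,0.0014,0,-0.25,0,-1],[0.12,0.0004,0.0014,0,-0.25,0,-1]]}}

```text
time_s: 8.93
ee_pos: [0.4809, -0.1649, 0.1662]
tcp_rot: [0.054, 0.705, -0.053, 0.705]
ft_force: [-0.1, 0.0, -2.5]
finger_gap: 0.14
```

```bash
python3 - <<'E'
from h import *
shot('scene','s4')
a=cv2.imread('pics/s4.png');cv2.imwrite('pics/s4c.png',cv2.resize(a[100:300,110:310],(600,600),interpolation=cv2.INTER_CUBIC))
E
python3 plan.py .481 -.165 .1445 81.4
```

```text
shift [ 0.0221 -0.     -0.0002] rot [array([-0.03,  0.04, -0.08]), array([ 1.7997e+02, -1.2000e-01, -6.0000e-02])]
t 8.975 pos [ 0.4811 -0.165   0.1666] gap 0.13681656806995243 F [ 0.34 -0.05 -0.6 ] q [-0.49  0.01  1.9   0.    1.23 -0.34]
axes [[0.001, 0.15, 0.989], [0.001, 0.989, -0.15], [-1.0, 0.001, 0.001]]
```

View pics/s4c.png

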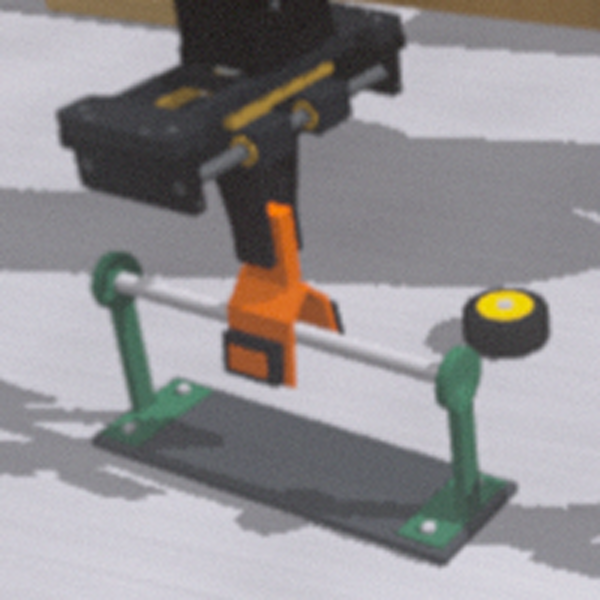

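The legs straddle the bar (crop 300,330), with about 21 mm left to go. I lower slowly to the seat.

Call:
{"method": "servo_tool", "body": {"rows": [[0.006,0,0,0,0,0,-1],[0.012,0,0,0,0,0,-1],[0.016,0,0,0,0,0,-1],[0.019,0,0,0,0,0,-1],[0.0205,0,0,0,0,0,-1],[0.021,0,0,0,0,0,-1],[0.021,0,0,0,0,0,-1]]}}

```text
time_s: 9.85
ee_pos: [0.4813, -0.165, 0.1458]
tcp_rot: [0.054, 0.705, -0.053, 0.705]
ft_force: [-0.4, 0.6, -2.6]
finger_gap: 0.136
```

Call:
{"method": "servo_tool", "body": {"rows": [[0.0007,0,0,0,0,0,-1],[0.0014,0,0,0,0,0,-1],[0.0014,0,0,0,0,0,-1]]}}

```text
time_s: 10.22
ee_pos: [0.4814, -0.1651, 0.1456]
tcp_rot: [0.054, 0.705, -0.053, 0.706]
ft_force: [-3.5, 1.1, 7.4]
finger_gap: 0.134
```

Contact: Fz rose by about 10 N. Fx of -3.5 N suggests the bar is slightly to -x, so I shift a little that way.

Call:
{"method": "servo_tool", "body": {"rows": [[0,0,-0.0005,0,0,0,-1],[0,0,-0.001,0,0,0,-1],[0,0,-0.001,0,0,0,-1]]}}

```text
time_s: 10.6
ee_pos: [0.4804, -0.1649, 0.1454]
tcp_rot: [0.054, 0.705, -0.053, 0.706]
ft_force: [-0.3, -0.0, -1.5]
finger_gap: 0.132
```

Call:
{"method": "servo_tool", "body": {"rows": [[0.0007,0,0,0,0,0,-1],[0.0014,0,0,0,0,0,-1],[0.0014,0,0,0,0,0,-1]]}}

```text
time_s: 10.98
ee_pos: [0.4807, -0.165, 0.145]
tcp_rot: [0.053, 0.704, -0.053, 0.706]
ft_force: [-2.0, 1.8, 5.8]
finger_gap: 0.134
```

Seated at z 0.1450, matching the pick height. I release gently.

Call:
{"method": "servo_tool", "body": {"rows": [[0,0,0,0,0,0,-0.72],[0,0,0,0,0,0,-0.7],[0,0,0,0,0,0,-0.67],[0,0,0,0,0,0,-0.62],[0,0,0,0,0,0,-0.5],[0,0,0,0,0,0,-0.3],[0,0,0,0,0,0,-0.1],[0,0,0,0,0,0,0.1]], "force": 5}}

```text
time_s: 11.98
ee_pos: [0.4807, -0.1651, 0.145]
tcp_rot: [0.053, 0.704, -0.053, 0.706]
ft_force: [-0.3, -1.2, 0.1]
finger_gap: 0.479
```

```bash
python3 - <<'E'
from h import *
shot('scene','s5')
a=cv2.imread('pics/s5.png');cv2.imwrite('pics/s5c.png',cv2.resize(a[100:300,110:310],(600,600),interpolation=cv2.INTER_CUBIC))
E
python3 plan.py .481 -.165 .26 81.4
```

```text
shift [-0.115   0.0002  0.0005] rot [array([-0.02,  0.1 , -0.05]), array([ 1.7998e+02, -8.0000e-02, -1.6000e-01])]
t 12.025 pos [ 0.4807 -0.165   0.145 ] gap 0.5074457467048241 F [-0.56 -0.52  0.36] q [-0.49  0.03  1.92  0.    1.19 -0.34]
axes [[0.002, 0.15, 0.989], [0.001, 0.989, -0.15], [-1.0, 0.001, 0.002]]
```

View pics/s5c.png

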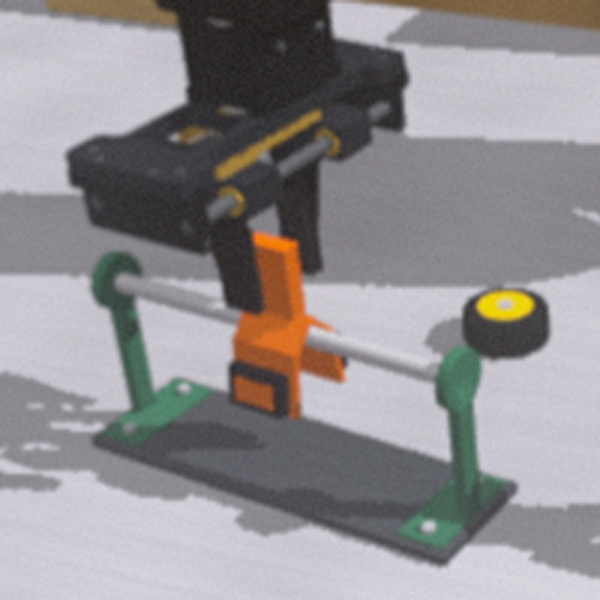

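Call:
{"method": "servo_tool", "body": {"rows": [[0,0,0,0,0,0,0.5],[0,0,0,0,0,0,0.7],[0,0,0,0,0,0,0.7],[-0.01,0,0,0,0,0,0.7],[-0.03,0,0,0,0,0,0.7],[-0.06,0,0,0,0,0,0.7],[-0.09,0,0,0,0,0,0.7],[-0.12,0,0,0,0,0,0.7],[-0.14,0,0,0,0,0,0.7],[-0.14,0,0,0,0,0,0.7]]}}

```text
time_s: 13.28
ee_pos: [0.4815, -0.1657, 0.2876]
tcp_rot: [0.053, 0.703, -0.054, 0.707]
ft_force: [0.7, -0.1, -0.8]
finger_gap: 0.851
```

```bash
python3 - <<'E'
from h import *
shot('scene','s6');shot('top','t6')
a=cv2.imread('pics/s6.png');b=cv2.imread('pics/t6.png')
cv2.imwrite('pics/s6c.png',np.hstack([cv2.resize(a[100:300,110:310],(500,500),interpolation=cv2.INTER_CUBIC),cv2.resize(a[180:330,300:390],(300,500),interpolation=cv2.INTER_CUBIC)]))
P=cloud('scene',np.load('pics/s6.npy'));h=cv2.cvtColor(a,cv2.COLOR_BGR2HSV)
m=(h[...,0]>=6)&(h[...,0]<16)&(h[...,1]>130)&(P[...,1]<-.1)&(P[...,1]>-.23)&(P[...,0]>.4)&(P[...,0]<.55)&(P[...,2]<.2)
q=P[m]
def f(lo,hi):
    r=q[(q[:,2]>lo)&(q[:,2]<hi)];return len(r),r.mean(0).round(4),r.min(0).round(3),r.max(0).round(3)
print('top',f(.153,.162),'mid',f(.128,.135),'face',f(.06,.075))
m=(h[...,0]>=108)&(h[...,0]<128)&(h[...,1]>130)&(P[...,2]>.153)&(P[...,2]<.16)&(abs(P[...,1]-.11)<.03)&(P[...,0]>.4)&(P[...,0]<.55)
print('blue',P[m].mean(0).round(4)); print(get_state()['time_s'],get_state()['ft_force'].round(2),get_state()['ee_pos'])
E
```

```text
top (81, array([ 0.4838, -0.1629,  0.1558]), array([ 0.475, -0.178,  0.153]), array([ 0.492, -0.148,  0.157])) mid (59, array([ 0.4874, -0.1612,  0.1311]), array([ 0.481, -0.178,  0.128]), array([ 0.492, -0.149,  0.135])) face (154, array([ 0.4866, -0.1584,  0.0691]), array([ 0.46 , -0.184,  0.06 ]), array([ 0.518, -0.139,  0.075]))
blue [0.4701 0.1116 0.1557]
13.375 [0.22 0.76 0.04] [ 0.4802589  -0.16506742  0.28469195]
```

View pics/s6c.png

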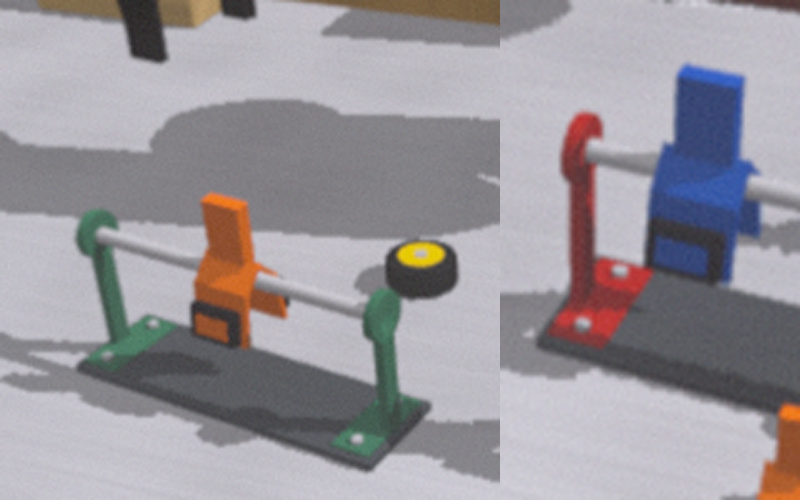

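Call:
{"method": "servo_tool", "body": {"rows": [[0,0,0,0,0,0,0.7],[0,0,0,0,0,0,0.7],[0,0,0,0,0,0,0.7],[0,0,0,0,0,0,0.7]]}}

```text
time_s: 13.88
ee_pos: [0.4802, -0.165, 0.2845]
tcp_rot: [0.053, 0.705, -0.053, 0.706]
ft_force: [-0.0, -0.0, 0.3]
finger_gap: 0.848
```

```bash
python3 - <<'E'
from h import *
p,d=shot('scene','s7');a=cv2.imread('pics/s6.png')
df=cv2.absdiff(cv2.GaussianBlur(a,(5,5),0),cv2.GaussianBlur(p,(5,5),0))[170:250,175:235];print('diff max',df.max(),df.mean())
print(np.abs(get_state()['dq']).max()); print(hand_in())
E
```

```text
diff max 7 0.6190972222222222
0.0031020476948112894
the job is handed in; nothing more can be done
None
```

The orange carrier now hangs astride the green rail's bar, about midway between its end stops. I gripped it by its tab, lifted it clear of the red rail and the blue carrier, carried it over the end stop and lowered it. I released it once contact force showed it was seated, then backed off about 140 mm straight up. The job is handed in, at about 14 s of the 40 s allowed.

- **Seating:** the TCP height at release was 0.145 m, the same as at the pick. The tab top reads 0.156 m, as it did on the red bar.
- **Upright and still:** the tab's front edge is at the same x at mid-height and at the top. Two pictures half a second apart differ only by noise.
- **Blue carrier:** its measured position is the same before and after, within about 0.5 mm.
- **Disagreement:** the two cameras differed by about 1.5 mm on the green bar's position. At first contact a sideways force of 3.5 N showed, so I shifted 1 mm and seated it again. About 2 N was left before release.

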